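# Latch the test fixture and hold a module on its contacts

### The job

First swing the steel hook on the front of the test fixture shut, until it is home on the headed stud of the cover. Then take the module with the plain upright grip out of the card stand, pass it nose first down through the slot in the closed cover and press it fully home, its faceplate down on the cover, against the sprung test contacts inside. The contacts push it back out, so finish with the module still gripped and held fully home; leave everything else where it is.

Things in the scene. Friction and masses are not known exactly. Their poses are not given: they have to be found in the camera images.
- fixture: Grey metal test fixture, fixed: 220 (its x) x 240 (its y) x 90 mm high plus a 10 mm aluminium cover on top. Origin: centre of its underside; its front, -x, faces the robot. At its front edge (x -85 mm): the swing hook, and at y -30 the cover's headed stud (16 mm wide, top at 110.5 mm). A bow handle stands 36 mm above the cover at x -35, y -55 to -100. Slot at x 10, y 0.
- cover (a joint): Angle of the cover about its rear hinge: 0 = shut, as it starts, positive = raised (rad).
- slot (a point): Centre of the slot, at the cover's top face, a black bush drawn round it. The slot goes right through the 10 mm cover and is 16 mm (its x) x 46 mm (its y): 2 mm wider and 2 mm longer than the module's body. z up. Its axes are those of the fixture. Below it the fixture is hollow down to the contacts.
- hook (a joint): Angle of the flat steel swing hook about its upright pivot: 0 = shut, its notch home round the stud, at a firm stop; positive = open, swung out to the front. Turning anticlockwise seen from above shuts it. It starts open at 0.7 to 1.35 rad and stays where it is left (light friction, about 1 N at the knob).
- hook_pivot (a point): The hook's pivot axis, at the top face of the hook's 4 mm thick, 16 mm wide arm (105 mm above the bench). The arm lies level; from the pivot to the notch is 90 mm. When shut it points along the fixture's -y.
- hook_knob (a point): Centre of the top of the hook's round upright black knob: 14 mm diameter, 26 mm tall, standing on the arm 50 mm from the pivot. Push it or pinch it; it moves in a level circle about the pivot.
- contacts (a joint): Travel of the sprung contact carrier inside the fixture, below the slot (m): 0 = up, as it starts; 0.006 when the module is fully home. Its spring pushes up with 4 N at the start of the travel and 9 N at 6 mm.
- stand: Black card stand, fixed to the bench: 60 mm (its x) x 235 mm (its y) x 45 mm high, with three pockets in a row at y -75, 0 and +75 mm; each pocket is 17 mm (x) x 47 mm (y), 40 mm deep. Origin: centre of its underside.
- module: The module to test, upright, nose down, in one of the stand's pockets. Aluminium body 14 (its x) x 44 (its y) x 80 mm tall, the lowest 8 mm tapering to a 9 x 39 mm nose; above it a faceplate 24 x 54 x 4 mm, and on that a plain black grip block 12 (x) x 36 (y) x 34 mm tall; 118 mm in all. Origin: centre of the nose's underside, z up. Either way round fits the slot. 120 to 200 g.
- module_grip (a point): Point on the module's axis in the grip block, 106 mm above the nose, 22 mm above the faceplate's top.
- coax_module: Bystander in the stand: the same body and faceplate, but two round coax sockets instead of the grip block; 104 mm tall. Origin: centre of the nose's underside.
- bare_card: Bystander in the stand: green circuit card 50 mm wide on a black foot, 100 mm tall. Origin: centre of its underside.
- multimeter: Bystander: hand-held multimeter lying flat, 170 x 82 x 42 mm. Origin: centre of its underside.
- side_cutters: Bystander: side cutters lying flat, 130 mm long, 11 mm high. Origin: the pivot, underside.
- screwdriver: Bystander: screwdriver lying flat, 170 mm long, 26 mm high. Origin: middle, underside.
- solder_reel: Bystander: small solder reel standing on its flange, 60 mm diameter, 42 mm high. Origin: centre of its underside.
- parts_tray: Bystander: open parts tray 80 x 120 x 30 mm. Origin: centre of its underside.

How it is judged:
On the way, in this order (a step that is already met when the one before it is completed fails the run):
1. the hook is swung shut, home on the stud, with the cover down and no module in the slot yet (value of joint hook below 0.08 rad and value of joint cover below 0.03 rad and not (horizontal distance between module and slot below 0.02 m and z of module in the frame of slot below 0 m)), for 0.2 s.
2. the module's nose has passed through the slot, more than 15 mm below the cover's top face (z of module in the frame of slot below -0.015 m and horizontal distance between module and slot below 0.006 m and angle between the z axis of module and the z axis of slot, either way round below 0.15 rad), for 0.1 s.
At the end, for the whole second after the job is handed in: Hook within 0.08 rad of shut, cover down; module still and upright in the slot (0.06 rad, 4 mm), faceplate within 3 mm of the cover (nose 76.8 mm or more below its top face), contacts pressed 2.5 mm or more, fingers still on the grip block (over 2 N, TCP at most 30 mm above the grip point) (value of joint hook below 0.08 rad and value of joint cover below 0.03 rad and z of module in the frame of slot below -0.0768 m and horizontal distance between module and slot below 0.004 m and angle between the z axis of module and the z axis of slot, either way round below 0.06 rad and value of joint contacts above 0.0025 m and linear speed of module below 0.02 m/s and contact force between the fingers and module above 2 N and z of the grasp point in the frame of module_grip below 0.03 m); the arm keeps its last pose, push and grip.
It fails at once if a bystander is moved by more than 30 mm (distance of any of coax_module, bare_card, multimeter, side_cutters, screwdriver, solder_reel, parts_tray from where it was at the start of the episode above 0.03 m).
It fails at once if the cover is lifted more than 0.2 rad (value of joint cover above 0.2 rad).
It also fails if it takes over 64 s, if anything falls off the work surface, if the arm or the gripper's body presses on something with over 40 N, if the wrist force passes 120 N, or if a joint passes its speed limit or range.

### The arm

A 6-joint arm with a two-finger parallel gripper is mounted at the origin on the work surface. World frame = base frame: x ahead of the robot, y to its left, z up, the work surface at z = 0. Lengths are in m, angles in rad, forces in N, time in s.
With the tool pointing down it reaches from about 0.25 to 0.775 m from the base axis. Payload 4 kg.
Tool frame: the origin (TCP) lies between the finger pads, 19 mm behind the fingertips; this is the grasp point; z points along the fingers, y is the line along which they close (so a half turn about z gives the same grasp; the last joint's range is limited). The gripper opens to 94 mm and grips with 3 to 60 N. Pads are 16 mm wide; open, the fingers measure 119 mm over their backs; the gripper's body (75 mm by 177 mm) begins 78 mm behind the grasp point.
Start: joints at [1.115, 0.087, 1.371, -0, 1.684, -0.103], TCP at [0.19, 0.516, 0.224] pointing down, gripper open.
Joint ranges: [-3.1, 3.1], [-0.76, 2.03], [0.27, 2.55], [-1.08, 4.22], [0.17, 2.65], [-2.57, 2.57]. Speed limits (rad/s): [2.79, 2.79, 3.14, 3.14, 3.14, 3.14].

### API

Orientations are given as [roll, pitch, yaw] about the fixed x, y, z axes, in that order (R = Rz(yaw) Ry(pitch) Rx(roll)).
In Python, from bench import readout, imaging, robot gives the robot as it stands.
- The arm moves only by the tool carry_out, never from a script. Its argument "motion" is text: rows parted by semicolons, each of 7 numbers parted by spaces: the shift along the tool's x, y, z each as a share of 200 mm, from -1 to 1, then the turn, a rotation vector about the tool's x, y, z each as a share of 120 degrees, from -1 to 1, then the opening, from 0 (shut) to 1 (fully open). A call has 1 to 12 rows; each row shifts and turns the commanded pose from where the row before left it, along the tool's axes as they then stand; what a row does not reach is not made up. A row lasts 1/8 s, in which the tool goes at most 62.5 mm and 10.7 degrees, less where a joint would pass 70% of its speed; a pose out of reach is approached as far as the arm can. A call with a number of a shift or a turn outside -1 to 1 is refused whole. A call with a gripper value outside its range is refused whole. The fingers move at their own pace and stop on an object; the grip force is fixed at half the most. Time passes only in rows, so rows that do not move let the fingers close. It gives the time, the measured TCP pose, the force, the opening and the grip force at its end, in the units of the state.
- readout.get_obs(): the state, without advancing time (a new reading comes with each control period).
- imaging.snapshot(name): name is "scene" or "top" or "wrist"; returns a dict with "pixels" (400x640x3 uint8, red, green, blue), "fx", "fy", "cx", "cy" (pixels), "R" (3x3) and "t" (3): a world point X has camera coordinates R X + t. Camera axes: x right, y down, z forward; pixel columns grow to the right and rows downward; lengths in m; the calibration is good to about 2 mm. A picture is of the moment at which its call begins. There is no depth.
- robot.close_job(): hands the job in; it is judged then, once.
The state is a dict: "time": time; "joint_positions": joint angles; "qvel": joint speeds; "joint_torque": joint torques, N m; "tool_pos": TCP position; "ee_rot": TCP orientation; "wrist_force": force on the tool from outside, world axes, zero at the start; "wrist_torque": the same for the moment, N m; "width": finger opening in m; "finger_force": force on a finger pad.
Only numpy, scipy, OpenCV 4.12 (cv2) and the standard library are available. Lean on these libraries where they do the work, as an engineer would, in place of code of your own. Each camera call takes 0.05 s, during which the arm holds its last target. There are 200 camera calls.

## Working session

There is one attempt and no reset: what is moved stays moved. The work goes in short steps, Python scripts to look and compute and a tool call to move; the robot and the scene stay as the last step left them, time stands still between calls to the robot, and variables do not carry over. Pictures are saved under pics/ and viewed, at most 10 in all, crops included, and the job is handed in when it is done.

Besides the shell and the picture viewer there is one more tool, called after "Request:" in YAML: its name, and indented under it one key for each argument. carry_out: Moves the arm, as the interface text tells. Its arguments: {"type":"object","properties":{"motion":{"type":"string"}},"required":["motion"]}

```bash
mkdir -p pics
python3 - <<'E'
from bench import readout, imaging, robot
import cv2,pickle
o=readout.get_obs();print({k:o[k] for k in('time','tool_pos','ee_rot','width','wrist_force')})
for n in('scene','top'):
    s=imaging.snapshot(n);pickle.dump(s,open(n+'.pkl','wb'))
    cv2.imwrite(f'pics/{n}0.png',s['pixels'][:,:,::-1]); print(n,s['fx'],s['fy'],s['cx'],s['cy'],s['R'],s['t'])
E
```

```text
{'time': 0.0, 'tool_pos': array([0.18981417, 0.51567002, 0.22312349]), 'ee_rot': array([-3.13943700e+00, -2.16486997e-04,  2.78879837e+00]), 'width': 0.09415406428773837, 'wrist_force': array([ 0.34357009,  0.12927059, -0.00665779])}
scene 425.543016896508 425.543016896508 320.27339840644885 198.41287823185874 [[ 0.40007101  0.91642313 -0.01057482]
 [ 0.72311692 -0.32272876 -0.61069473]
 [-0.56306758  0.23667443 -0.7917955 ]] [-0.25988709 -0.37358272  1.58740873]
top 366.8343199337582 366.8343199337582 317.2341265306908 202.19579514938783 [[-0.02337314 -0.9994431   0.02381552]
 [-0.99790152  0.02188497 -0.06093935]
 [ 0.06038421 -0.02518989 -0.99785731]] [0.0044816  0.60932318 1.09125803]
```

View pics/top0.png

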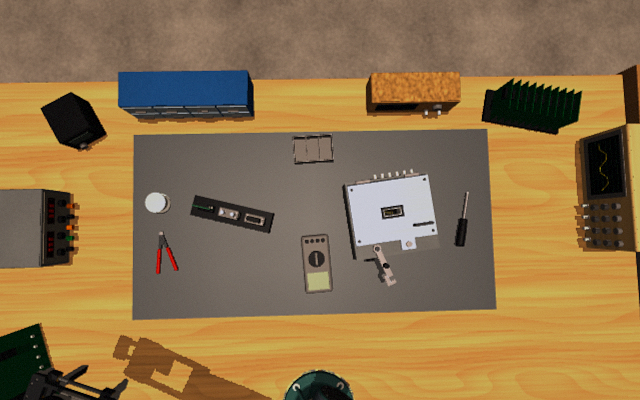

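View pics/scene0.png

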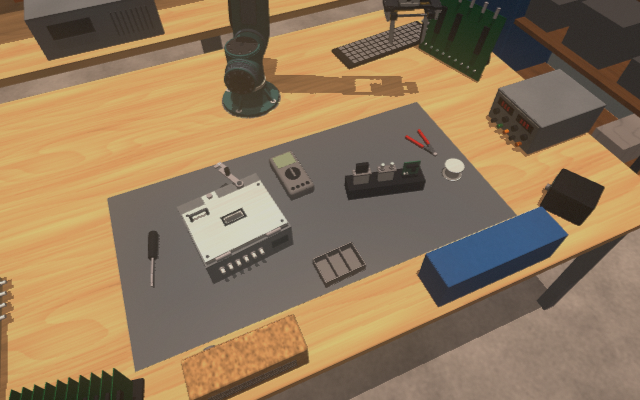

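Top view: fixture centred near (392,212), with the slot at (392,211), the hook running from its pivot at (377,250) to (390,282), and the knob near (386,266). The stand is near (232,213), with the gripped module at (256,219).

Run:
```python
import cv2,pickle,numpy as np
t=pickle.load(open('top.pkl','rb'))['pixels'];s=pickle.load(open('scene.pkl','rb'))['pixels']
up=lambda a:cv2.resize(a,None,fx=4,fy=4,interpolation=cv2.INTER_CUBIC)
L=up(t[165:295,335:445]);R=np.vstack([up(t[185:245,188:278]),up(s[150:220,340:430])])
cv2.imwrite('pics/m.png',np.hstack([L,R])[:,:,::-1])
```

```text
(no output)
```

View pics/m.png

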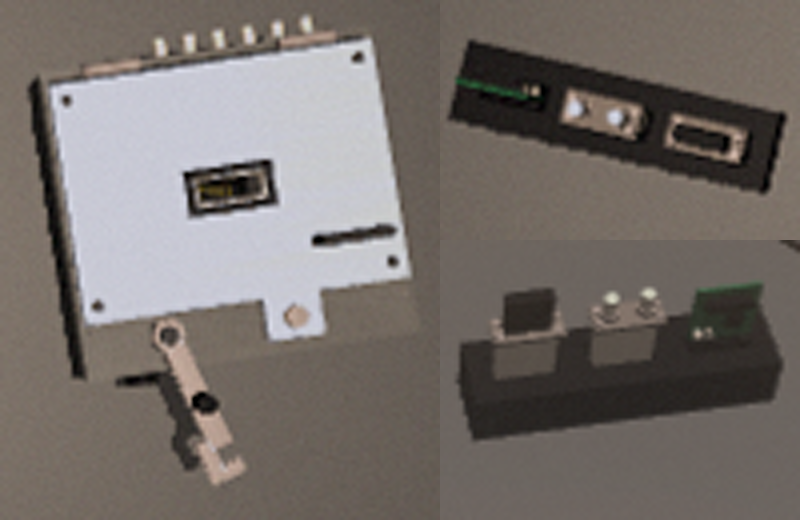

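The crops show, in crop pixels: slot (230,188), pivot (169,335), knob top (205,402), stud (297,316), cover corners (50,85), (372,40), (410,277) and (85,325). The module faceplate is at (706,138) and its grip top at (702,135). The stand's top corners are at (470,40), (785,113), (768,192) and (450,118).

```bash
cat > h.py <<'E'
import numpy as np
def world(s,u,v,z):
    d=s['R'].T@np.array([(u-s['cx'])/s['fx'],(v-s['cy'])/s['fy'],1.]);c=-s['R'].T@s['t']
    return c+d*(z-c[2])/d[2]
E
python3 - <<'E'
import pickle,numpy as np
from h import world
t=pickle.load(open('top.pkl','rb'))
np.set_printoptions(precision=4,suppress=True)
F=lambda u,v,z:world(t,u/4+334.6,v/4+164.6,z)
S=lambda u,v,z:world(t,(u-440)/4+187.6,v/4+184.6,z)
slot=F(230,187.5,.1);piv=F(169,335,.105);kn=F(205,402,.131);st=F(297,316,.1105)
C=[F(*p,.1) for p in((50,85),(372,40),(410,277),(85,325))]
print('slot',slot,'piv',piv,'knob',kn,'stud',st);print(C,np.linalg.norm(kn[:2]-piv[:2]),np.linalg.norm(st[:2]-piv[:2]))
a=lambda v:np.arctan2(v[1],v[0])
print('yaw',a(C[0]-C[3]),a(C[1]-C[2]),a(C[0]-C[1])-np.pi/2,a(C[3]-C[2])-np.pi/2,a(piv-st)-np.pi/2)
print('hook',a(kn-piv))
print('face',S(706,138,.089),'grip',S(702,135,.123))
P=[S(*p,.045) for p in((470,40),(785,113),(768,192),(450,118))]
print(P,sum(P)/4,'syaw',a(P[0]-P[1])-np.pi/2,a(P[3]-P[2])-np.pi/2)
c=sum(P)/4
E
```

```text
slot [ 0.5736 -0.2172  0.1   ] piv [ 0.472  -0.1698  0.105 ] knob [ 0.4282 -0.1879  0.131 ] stud [ 0.4832 -0.2582  0.1105]
[array([ 0.6486, -0.0924,  0.1   ]), array([ 0.6759, -0.3221,  0.1   ]), array([ 0.5079, -0.342 ,  0.1   ]), array([ 0.48  , -0.1121,  0.1   ])] 0.0473868895370012 0.08916077212743284
yaw 0.11626973412847158 0.11776825236573564 0.1181706484169831 0.12059905979501861 0.12642413197446611
hook -2.7493991374011717
face [0.5613 0.1712 0.089 ] grip [0.5627 0.1689 0.123 ]
[array([0.6378, 0.3491, 0.045 ]), array([0.5791, 0.1196, 0.045 ]), array([0.5215, 0.133 , 0.045 ]), array([0.581 , 0.3638, 0.045 ])] [0.5799 0.2414 0.045 ] syaw -0.250594305816773 -0.25201656672410166
```

Request:
carry_out:
  motion: "-0.18 -0.22 0 0 0 0 1;-0.18 -0.22 0 0 0 0 1;-0.18 -0.22 0 0 0 0 1;-0.18 -0.22 0 0 0 0 1;-0.18 -0.22 0 0 0 0 1;-0.18 -0.22 0 0 0 0 1;-0.18 -0.22 0 0 0 0 1;-0.18 -0.22 0 0 0 0 1;-0.18 -0.22 0 0 0 0 0.6;-0.18 -0.22 0 0 0 0 0.6;-0.18 -0.22 0 0 0 0 0.6;-0.18 -0.22 0 0 0 0 0.6"

```text
time: 1.6
tool_pos: [0.413, -0.1305, 0.2239]
ee_rot: [3.141, -0.0, 2.788]
wrist_force: [0.4, 0.7, 1.2]
width: 0.0583
finger_force: 0.0
```

Request:
carry_out:
  motion: "0 0 0 0 0 0.088 0.6;0 0 0 0 0 0.088 0.6;0 0 0 0 0 0.088 0.6;0 0 0 0 0 0.088 0.6;0 0 0 0 0 0.088 0.6;0 0 0 0 0 0.088 0.6;0 0 0 0 0 0.088 0.6;0 0 0 0 0 0.088 0.6;0 0 0 0 0 0.088 0.6;0 0 0 0 0 0.088 0.6;0 0 0 0 0 0.088 0.6;0 0 0 0 0 0.088 0.6"

```text
time: 3.1
tool_pos: [0.4127, -0.1285, 0.2237]
ee_rot: [-3.141, 0.001, 0.571]
wrist_force: [-0.7, 0.2, 0.5]
width: 0.0568
finger_force: 0.0
```

```bash
cat >> h.py <<'E'
from scipy.spatial.transform import Rotation as Ro
def go(o,pos,yaw):
    "shares (whole move) in tool axes from measured pose to pos, tool down at yaw"
    R0=Ro.from_euler('xyz',o['ee_rot']);R1=Ro.from_euler('xyz',[np.pi,0,yaw])
    s=R0.inv().apply(np.array(pos)-o['tool_pos'])/.2; r=(R0.inv()*R1).as_rotvec()/np.radians(120)
    print('t',round(o['time'],2),'pos',o['tool_pos'].round(4),'rot',o['ee_rot'].round(4),'F',o['wrist_force'].round(1),'w',round(o['width'],4))
    print('shift',s.round(4),'turn',r.round(4))
E
python3 - <<'E'
from bench import readout,imaging
import cv2,pickle
from h import *
go(readout.get_obs(),[.4282,-.1879,.128],.392)
s=imaging.snapshot('wrist');pickle.dump(s,open('w1.pkl','wb'));cv2.imwrite('pics/w1.png',s['pixels'][:,:,::-1])
E
```

```text
t 3.1 pos [ 0.4127 -0.1285  0.2237] rot [-3.1406e+00  6.0000e-04  5.7110e-01] F [-0.7  0.2  0.5] w 0.0568
shift [-0.0952  0.2924  0.4782] turn [-0.0005  0.0003  0.0855]
```

View pics/w1.png

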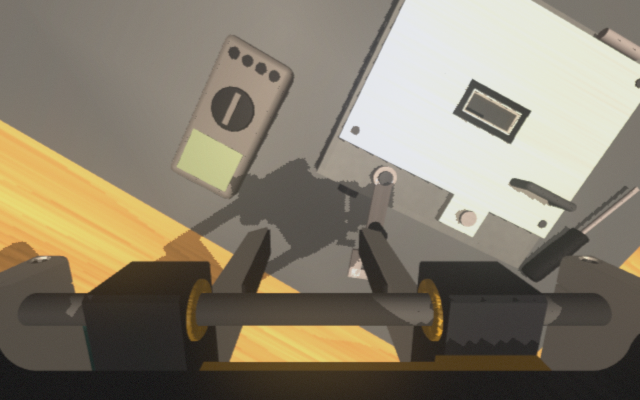

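The wrist view shows the slot at (492,110), stud at (467,218), pivot ring at (385,176) and knob near (377,228). I'll check these against the top-camera positions.

Run:
```python
from h import *
import pickle
s=pickle.load(open('w1.pkl','rb'))
for n,u,v,z in(('slot',492,110,.1),('stud',467,218,.1105),('piv',385,176,.105),('knob',377,228,.131)):print(n,world(s,u,v,z).round(4))
```

```text
slot [ 0.5736 -0.2179  0.1   ]
stud [ 0.4813 -0.2585  0.1105]
piv [ 0.4716 -0.1702  0.105 ]
knob [ 0.4298 -0.1844  0.131 ]
```

Request:
carry_out:
  motion: "-0.095 0.29 0 0 0 0 0.6;0 0 0 0 0 0.0855 0.6;0 0 0 0 0 0 0.6"

```text
time: 3.52
tool_pos: [0.4285, -0.1879, 0.2236]
ee_rot: [-3.14, 0.001, 0.401]
wrist_force: [-0.0, 0.6, 0.4]
width: 0.0562
finger_force: 0.0
```

Run:
```python
from bench import readout
from h import *
go(readout.get_obs(),[.4282,-.1879,.128],.392)
```

```text
t 3.52 pos [ 0.4285 -0.1879  0.2236] rot [-3.1402e+00  8.0000e-04  4.0100e-01] F [-0.   0.6  0.4] w 0.0562
shift [-1.000e-03  3.000e-04  4.779e-01] turn [-0.0007  0.0004  0.0043]
```

Request:
carry_out:
  motion: "0 0 0.24 0 0 0 0.6;0 0 0.238 0 0 0 0.6;0 0 0 0 0 0 0.6;0 0 0 0 0 0 0;0 0 0 0 0 0 0;0 0 0 0 0 0 0;0 0 0 0 0 0 0;0 0 0 0 0 0 0;0 0 0 0 0 0 0"

```text
time: 4.65
tool_pos: [0.429, -0.188, 0.1292]
ee_rot: [3.14, -0.001, 0.398]
wrist_force: [-0.3, -0.7, 2.4]
width: 0.0135
finger_force: 30.0
```

Request:
carry_out:
  motion: "0.0018 0.03 0 0 0 -0.0573 0;0.0018 0.03 0 0 0 -0.0573 0;0.0018 0.03 0 0 0 -0.0573 0;0.0018 0.03 0 0 0 -0.0573 0;0.0018 0.03 0 0 0 -0.0573 0;0 0 0 0 0 0 0"

```text
time: 5.4
tool_pos: [0.4478, -0.2093, 0.1292]
ee_rot: [-3.14, -0.002, 1.0]
wrist_force: [-1.8, 2.9, 4.8]
width: 0.0135
finger_force: 30.0
```

Run:
```python
from bench import readout
from h import *
th=-1.44; go(readout.get_obs(),[.4720+.05*np.cos(th),-.1694+.05*np.sin(th),.128],th+np.pi)
o=readout.get_obs();d=o['tool_pos'][:2]-[.472,-.1694];print(np.hypot(*d),np.arctan2(d[1],d[0]))
```

```text
t 5.4 pos [ 0.4478 -0.2093  0.1292] rot [-3.140e+00 -1.800e-03  9.996e-01] F [-1.8  2.9  4.8] w 0.0135
shift [0.0424 0.1554 0.0058] turn [-0.0005 -0.0011 -0.3352]
0.04667700351412791 -2.1159782576678503
```

Request:
carry_out:
  motion: "0.0018 0.03 0 0 0 -0.0573 0;0.0018 0.03 0 0 0 -0.0573 0;0.0018 0.03 0 0 0 -0.0573 0;0.0018 0.03 0 0 0 -0.0573 0;0.0018 0.03 0 0 0 -0.0573 0;0 0 0 0 0 0 0"

```text
time: 6.15
tool_pos: [0.4755, -0.2153, 0.1292]
ee_rot: [-3.139, -0.006, 1.6]
wrist_force: [-4.2, 7.0, 7.1]
width: 0.0133
finger_force: 30.0
```

Request:
carry_out:
  motion: "0 0.01 0 0 0 -0.02 0;0 0.01 0 0 0 -0.01 0;0 0.01 0 0 0 0 0;0 0 0 0 0 0 0"

```text
time: 6.65
tool_pos: [0.4761, -0.2152, 0.129]
ee_rot: [-3.127, -0.008, 1.66]
wrist_force: [-17.8, 7.5, 15.0]
width: 0.0131
finger_force: 30.1
```

Run:
```python
from bench import readout
from h import *
th=-1.44; go(readout.get_obs(),[.4720+.05*np.cos(th),-.1694+.05*np.sin(th),.128],th+np.pi)
o=readout.get_obs();d=o['tool_pos'][:2]-[.472,-.1694];print(np.hypot(*d),np.arctan2(d[1],d[0]))
```

```text
t 6.65 pos [ 0.4761 -0.2152  0.129 ] rot [-3.1271 -0.0075  1.6604] F [-17.8   7.5  15. ] w 0.0131
shift [-0.0197  0.0103  0.0049] turn [-0.0069 -0.0037 -0.0196]
0.04602735041389064 -1.4807126851093864
```

It has hit the stop, with 18 N against the push. I'll release, lift and look.

Request:
carry_out:
  motion: "0 0 0 0 0 0 0.4;0 0 0 0 0 0 0.4;0 0 0 0 0 0 0.4;0 0 -0.3 0 0 0 0.4;0 0 -0.3 0 0 0 0.4;-0.25 0 -0.1 0 0 0 0.4;0 0 0 0 0 0 0.6"

```text
time: 7.52
tool_pos: [0.4877, -0.2706, 0.2706]
ee_rot: [3.138, 0.004, 1.658]
wrist_force: [0.5, -0.2, 0.1]
width: 0.0446
finger_force: 0.0
```

Run:
```python
from bench import readout,imaging
import cv2,pickle
from h import *
go(readout.get_obs(),[.5618,.1698,.26],1.319)
T=imaging.snapshot('top')['pixels'][165:295,335:445]
s=imaging.snapshot('wrist');pickle.dump(s,open('w2.pkl','wb'))
T=cv2.resize(T,None,fx=3,fy=3,interpolation=cv2.INTER_CUBIC)
a=s['pixels'].copy();a=cv2.resize(a,(450,281))
cv2.imwrite('pics/w2.png',np.hstack([T,np.pad(a,((0,109),(0,0),(0,0)))])[:,:,::-1])
```

```text
t 7.53 pos [ 0.4877 -0.2706  0.2706] rot [3.1382 0.0035 1.6578] F [ 0.5 -0.2  0.1] w 0.0446
shift [2.1616 0.5603 0.0472] turn [0.0019 0.0014 0.1618]
```

View pics/w2.png

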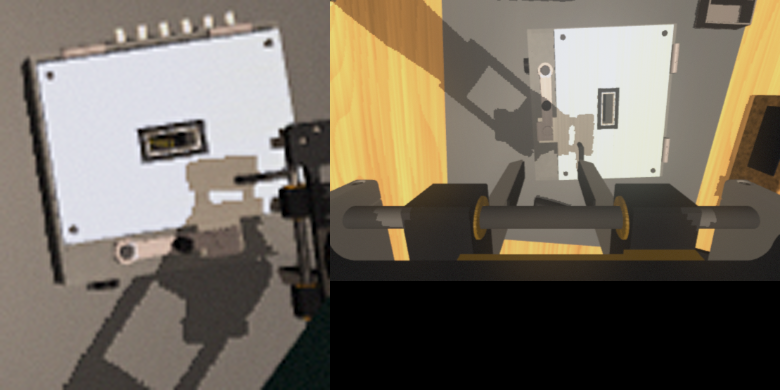

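Request:
carry_out:
  motion: "0.25 0.08 0 0 0 0 0.6;0.25 0.08 0 0 0 0 0.6;0.25 0.08 0 0 0 0 0.6;0.25 0.08 0 0 0 0 0.6;0.25 0.08 0 0 0 0 0.6;0.25 0.08 0 0 0 0 0.6;0.25 0.08 0 0 0 0 0.6;0 0 0 0 0 0.081 0.6;0 0 0 0 0 0.081 0.6;0 0 0 0 0 0 0.6"

```text
time: 8.88
tool_pos: [0.5658, 0.0921, 0.2671]
ee_rot: [-3.139, 0.0, 1.325]
wrist_force: [-1.0, 0.9, 0.1]
width: 0.0564
finger_force: 0.0
```

Run:
```python
from bench import readout,imaging
import cv2,pickle
from h import *
s=pickle.load(open('w2.pkl','rb'))
P=lambda u,v,z:world(s,(u-330)*1.422,v*1.422,z).round(4)
p,k=P(545,70,.105),P(545.5,105.5,.131);d=k-p;print('piv',p,'knob',k,'hook',np.arctan2(d[1],d[0])+.0-( -np.pi/2+.119),'slot',P(607.5,108,.1))
s=imaging.snapshot('wrist');pickle.dump(s,open('w3.pkl','wb'));cv2.imwrite('pics/w3.png',s['pixels'][:,:,::-1])
go(readout.get_obs(),[.562,.1695,.26],1.319)
```

```text
piv [ 0.47   -0.1703  0.105 ] knob [ 0.4755 -0.2198  0.131 ] hook -0.008342778826104347 slot [ 0.5714 -0.2171  0.1   ]
t 8.93 pos [0.566  0.0917 0.2675] rot [-3.1394e+00  3.0000e-04  1.3256e+00] F [ 0.7  0.5 -0.7] w 0.0564
shift [ 0.3723 -0.1136  0.0377] turn [-0.001   0.0002  0.0032]
```

View pics/w3.png

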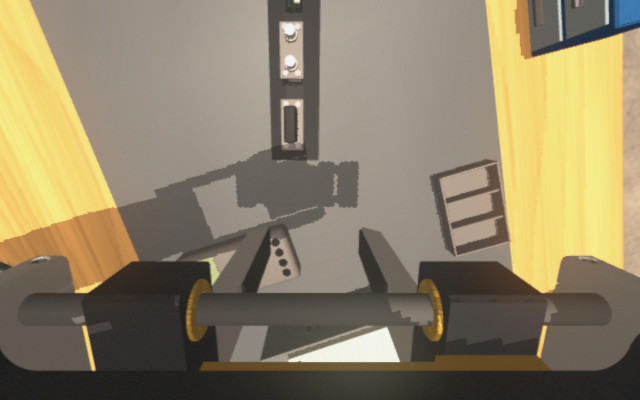

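The hook reads about 0 rad, so it is shut. The module faceplate is at (291.5,125) in the wrist view, and the grip top at about (291,125).

Run:
```python
from bench import readout
from h import *
import pickle
s=pickle.load(open('w3.pkl','rb'))
print('face',world(s,291.5,125,.089),'grip',world(s,291.3,125,.123))
a,b=world(s,280,125,.089),world(s,303,125,.089);print(a,b,np.linalg.norm(a-b))
```

```text
face [0.55936613 0.17047079 0.089     ] grip [0.56159163 0.16932501 0.123     ]
[0.5470714  0.17354498 0.089     ] [0.57165735 0.16739748 0.089     ] 0.025342862996178068
```

Request:
carry_out:
  motion: "0.187 -0.058 0 0 0 0.003 0.6;0.187 -0.058 0 0 0 0 0.6;0 0 0.25 0 0 0 0.6;0 0 0.25 0 0 0 0.6;0 0 0.15 0 0 0 0.6;0 0 0.127 0 0 0 0.6;0 0 0 0 0 0 0.6"

```text
time: 9.8
tool_pos: [0.5607, 0.1688, 0.1101]
ee_rot: [-3.136, 0.003, 1.317]
wrist_force: [-0.6, 0.4, 0.2]
width: 0.0565
finger_force: 0.0
```

Request:
carry_out:
  motion: "0 0 0 0 0 0 0;0 0 0 0 0 0 0;0 0 0 0 0 0 0;0 0 0 0 0 0 0;0 0 0 0 0 0 0;0 0 0 0 0 0 0"

```text
time: 10.55
tool_pos: [0.5619, 0.1696, 0.1135]
ee_rot: [-3.139, -0.0, 1.316]
wrist_force: [-3.9, 0.9, 3.7]
width: 0.012
finger_force: 29.9
```

Request:
carry_out:
  motion: "0 0 -0.1 0 0 0 0;0 0 -0.2 0 0 0 0;0 0 -0.25 0 0 0 0;0 0 -0.25 0 0 0 0;0 0 0 0 0 0 0"

```text
time: 11.18
tool_pos: [0.5654, 0.1695, 0.2789]
ee_rot: [3.131, -0.005, 1.315]
wrist_force: [1.1, -0.3, -0.4]
width: 0.0118
finger_force: 30.0
```

Run:
```python
from bench import readout
from h import *
o=readout.get_obs();print(o['finger_force'],o['wrist_torque'])
go(o,[.573,-.2173,.274],1.690)
```

```text
29.981122612953186 [-0.07532     0.03528893  0.02332457]
t 11.18 pos [0.5654 0.1695 0.2789] rot [ 3.1308 -0.0047  1.3152] F [ 1.1 -0.3 -0.4] w 0.0118
shift [-1.8614  0.5254  0.0211] turn [ 0.0055 -0.0013 -0.179 ]
```

Request:
carry_out:
  motion: "-0.12 0.035 0 0 0 0 0;-0.266 0.075 0 0 0 0 0;-0.266 0.075 0 0 0 0 0;-0.266 0.075 0 0 0 0 0;-0.266 0.075 0 0 0 0 0;-0.266 0.075 0 0 0 0 0;-0.266 0.075 0 0 0 0 0;-0.146 0.04 0 0 0 0 0;0 0 0 0 0 -0.06 0;0 0 0 0 0 -0.06 0;0 0 0 0 0 -0.059 0;0 0 0 0 0 0 0"

```text
time: 12.68
tool_pos: [0.5701, -0.2177, 0.2707]
ee_rot: [-3.139, -0.002, 1.689]
wrist_force: [0.1, -0.1, -0.8]
width: 0.0118
finger_force: 30.0
```

Run:
```python
from bench import readout,imaging
from h import *
import pickle,cv2
o=readout.get_obs();go(o,[.573,-.2173,.22],1.690)
s=imaging.snapshot('wrist');t=imaging.snapshot('top');c=imaging.snapshot('scene')
pickle.dump((s,t,c),open('w4.pkl','wb'))
c4=cv2.resize(c['pixels'][140:265,165:305],None,fx=4,fy=4,interpolation=cv2.INTER_CUBIC)
cv2.imwrite('pics/w4.png',c4[:,:,::-1])
```

```text
t 12.68 pos [ 0.5701 -0.2177  0.2707] rot [-3.1387e+00 -1.6000e-03  1.6885e+00] F [ 0.1 -0.1 -0.8] w 0.0118
shift [-1.000e-04  1.530e-02  2.535e-01] turn [-0.0014 -0.0007 -0.0007]
```

View pics/w4.png

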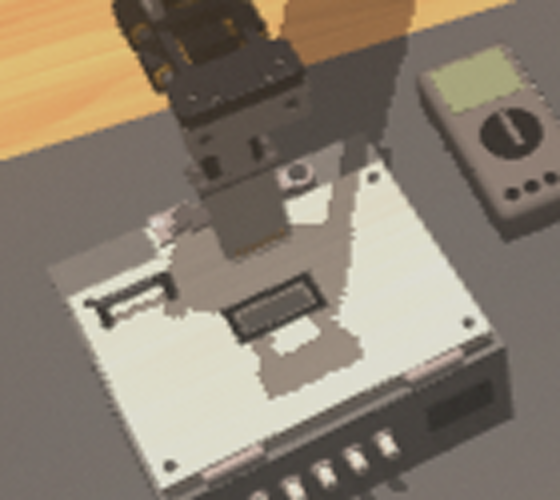

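The scene view shows the module held upright. The front lower edge of the nose is centred near crop (261,247), the slot centre is at (277,308), and the hook is shut.

Run:
```python
from h import *
import pickle
s,t,c=pickle.load(open('w4.pkl','rb'))
C=lambda u,v,z:world(c,u/4+164.6,v/4+139.6,z)
print('slot',C(277,308,.1),'nosefront',C(261,247,.162),'ends',C(232,258,.162),C(290,237,.162))
e=np.array([np.cos(.119),np.sin(.119),0])
print('nose',C(261,247,.162)-.0045*e)
```

```text
slot [ 0.57161002 -0.2163636   0.1       ] nosefront [ 0.56793639 -0.21486687  0.162     ] ends [ 0.56892051 -0.23424508  0.162     ] [ 0.56772552 -0.19553965  0.162     ]
nose [ 0.56346822 -0.2154011   0.162     ]
```

Request:
carry_out:
  motion: "0 0.012 0.1 0 0 0 0;0 0 0.1 0 0 0 0;0 0 0.07 0 0 0 0;0 0 0 0 0 0 0;0 0 0 0 0 0 0"

```text
time: 13.45
tool_pos: [0.5732, -0.2175, 0.2201]
ee_rot: [3.14, 0.001, 1.69]
wrist_force: [1.0, 1.0, -1.1]
width: 0.0115
finger_force: 30.0
```

Run:
```python
from bench import readout,imaging
from h import *
import pickle,cv2
o=readout.get_obs();go(o,[.5725,-.217,.21],1.690)
s=imaging.snapshot('wrist');c=imaging.snapshot('scene')
pickle.dump((s,c),open('w5.pkl','wb'))
c4=cv2.resize(c['pixels'][180:240,205:265],None,fx=8,fy=8,interpolation=cv2.INTER_CUBIC)
cv2.imwrite('pics/w5.png',c4[:,:,::-1])
```

```text
t 13.45 pos [ 0.5732 -0.2175  0.2201] rot [3.1404e+00 7.0000e-04 1.6900e+00] F [ 1.   1.  -1.1] w 0.0115
shift [ 0.003  -0.0033  0.0506] turn [0.0006 0.0003 0.    ]
```

View pics/w5.png

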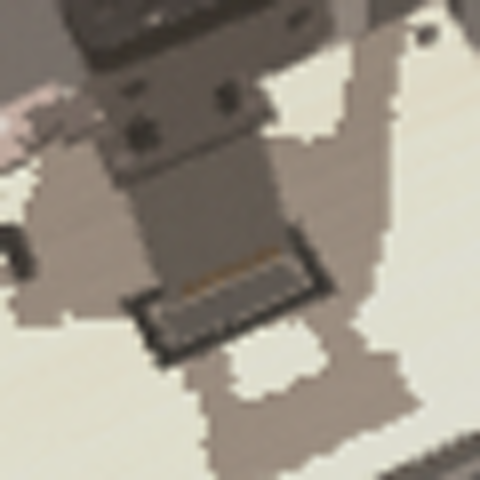

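The nose's front lower edge runs from (182,293) to (283,252). The bush corners are at (125,303), (162,365), (333,290) and (290,228).

Run:
```python
from h import *
import pickle
s,c=pickle.load(open('w5.pkl','rb'))
C=lambda u,v,z:world(c,u/8+204.55,v/8+179.55,z)
B=[C(*p,.1) for p in((125,303),(162,365),(333,290),(290,228))]
sl=sum(B)/4;n=C(232.5,272,.1115);e=np.array([np.cos(.119),np.sin(.119)]);f=np.array([-e[1],e[0]])
print(sl,n,'diff in fixture axes (nose-slot):',(n-sl)[:2]@e-.0045,(n-sl)[:2]@f)
```

```text
[ 0.57058091 -0.218262    0.1       ] [ 0.57044947 -0.21462859  0.1115    ] diff in fixture axes (nose-slot): -0.004199155565757023 0.0036233170208795767
```

Request:
carry_out:
  motion: "-0.005 0.002 0.03 0 0 0 0;0 0 0.02 0 0 0 0;0 0 0.01 0 0 0 0;0 0 0.01 0 0 0 0;0 0 0 0 0 0 0;0 0 0 0 0 0 0"

```text
time: 14.3
tool_pos: [0.5735, -0.2183, 0.2054]
ee_rot: [3.141, 0.0, 1.69]
wrist_force: [-0.6, -0.1, -0.8]
width: 0.0117
finger_force: 30.0
```

Run:
```python
from bench import readout
from h import *
o=readout.get_obs();print(o['wrist_torque'])
go(o,[.5735,-.2180,.20],1.690)
```

```text
[-0.06851489  0.08294954  0.06144656]
t 14.3 pos [ 0.5735 -0.2183  0.2054] rot [3.1414e+00 1.0000e-04 1.6903e+00] F [-0.6 -0.1 -0.8] w 0.0117
shift [0.0015 0.0003 0.0269] turn [0.0001 0.     0.0001]
```

Request:
carry_out:
  motion: "0 0 0.01 0 0 0 0;0 0 0.01 0 0 0 0;0 0 0.01 0 0 0 0;0 0 0 0 0 0 0"

```text
time: 14.8
tool_pos: [0.573, -0.2183, 0.1988]
ee_rot: [-3.14, -0.0, 1.69]
wrist_force: [-1.0, 0.1, -2.0]
width: 0.0118
finger_force: 30.0
```

Request:
carry_out:
  motion: "0 0 0.01 0 0 0 0;0 0 0.01 0 0 0 0;0 0 0 0 0 0 0"

```text
time: 15.18
tool_pos: [0.5731, -0.2183, 0.1948]
ee_rot: [-3.141, -0.0, 1.69]
wrist_force: [-1.7, -0.1, -1.4]
width: 0.0121
finger_force: 30.0
```

Request:
carry_out:
  motion: "0 0 0.015 0 0 0 0;0 0 0.015 0 0 0 0;0 0 0.02 0 0 0 0;0 0 0 0 0 0 0"

```text
time: 15.68
tool_pos: [0.5731, -0.2182, 0.1843]
ee_rot: [-3.14, -0.001, 1.69]
wrist_force: [-3.7, 0.1, -1.6]
width: 0.0117
finger_force: 30.0
```

Request:
carry_out:
  motion: "0 0 0.02 0 0 0 0;0 0 0.02 0 0 0 0;0 0 0.03 0 0 0 0;0 0 0.03 0 0 0 0;0 0 0 0 0 0 0"

```text
time: 16.3
tool_pos: [0.573, -0.2181, 0.1637]
ee_rot: [-3.14, -0.001, 1.69]
wrist_force: [-4.3, -2.5, -3.0]
width: 0.0115
finger_force: 30.0
```

Request:
carry_out:
  motion: "0 -0.003 0.03 0 0 0 0;0 0 0.03 0 0 0 0;0 0 0.03 0 0 0 0;0 0 0.02 0 0 0 0;0 0 0.02 0 0 0 0;0 0 0 0 0 0 0"

```text
time: 17.05
tool_pos: [0.5728, -0.2182, 0.1384]
ee_rot: [-3.141, -0.001, 1.69]
wrist_force: [-3.3, -1.3, -2.6]
width: 0.0118
finger_force: 30.0
```

Request:
carry_out:
  motion: "0 0 0.01 0 0 0 0;0 0 0.01 0 0 0 0;0 0 0.01 0 0 0 0;0 0 0 0 0 0 0;0 0 0 0 0 0 0"

```text
time: 17.68
tool_pos: [0.5728, -0.2185, 0.134]
ee_rot: [3.141, 0.0, 1.69]
wrist_force: [-5.4, -0.0, 3.6]
width: 0.0119
finger_force: 30.0
```

Contact force is starting to show, as expected near the contacts. I'll continue down.

Request:
carry_out:
  motion: "0 0 0.01 0 0 0 0;0 0 0.01 0 0 0 0;0 0 0 0 0 0 0;0 0 0 0 0 0 0"

```text
time: 18.18
tool_pos: [0.5728, -0.2186, 0.1312]
ee_rot: [3.141, 0.001, 1.69]
wrist_force: [-7.0, 0.5, 7.0]
width: 0.0116
finger_force: 30.0
```

Request:
carry_out:
  motion: "0 0 0.01 0 0 0 0;0 0 0.01 0 0 0 0;0 0 0 0 0 0 0;0 0 0 0 0 0 0"

```text
time: 18.68
tool_pos: [0.5728, -0.2186, 0.1286]
ee_rot: [3.14, 0.001, 1.69]
wrist_force: [-8.3, 1.1, 10.3]
width: 0.0115
finger_force: 30.0
```

Request:
carry_out:
  motion: "0 -0.004 0.01 0 0 0 0;0 0 0.01 0 0 0 0;0 0 0 0 0 0 0;0 0 0 0 0 0 0"

```text
time: 19.18
tool_pos: [0.5728, -0.2186, 0.1285]
ee_rot: [3.137, 0.003, 1.691]
wrist_force: [-11.3, 3.1, 22.0]
width: 0.012
finger_force: 30.0
```

Request:
carry_out:
  motion: "0 0 0.01 0 0 0 0;0 0 0.01 0 0 0 0;0 0 0 0 0 0 0;0 0 0 0 0 0 0"

```text
time: 19.68
tool_pos: [0.5728, -0.2187, 0.1284]
ee_rot: [3.135, 0.004, 1.691]
wrist_force: [-16.4, 5.4, 34.1]
width: 0.0115
finger_force: 30.1
```

Run:
```python
from bench import readout,imaging
from h import *
import cv2
o=readout.get_obs();go(o,[.5735,-.2180,.126],1.690)
c=imaging.snapshot('scene')['pixels'][140:265,165:305]
cv2.imwrite('pics/w6.png',cv2.resize(c,None,fx=4,fy=4,interpolation=cv2.INTER_CUBIC)[:,:,::-1])
```

```text
t 19.68 pos [ 0.5728 -0.2187  0.1284] rot [3.1353 0.0043 1.6906] F [-16.4   5.4  34.1] w 0.0115
shift [0.003  0.0037 0.012 ] turn [0.003  0.0021 0.0003]
```

View pics/w6.png

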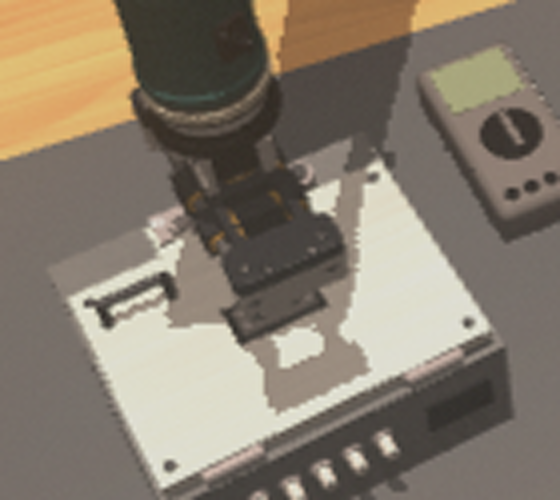

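It stopped hard at TCP z 0.1285, the height expected when home, and the faceplate is down on the bush. I'll ease the excess push a little and hand in.

Request:
carry_out:
  motion: "0 0 -0.008 0 0 0 0;0 0 0 0 0 0 0;0 0 0 0 0 0 0;0 0 0 0 0 0 0"

```text
time: 20.23
tool_pos: [0.5728, -0.2187, 0.1284]
ee_rot: [3.136, 0.004, 1.691]
wrist_force: [-13.7, 3.9, 29.1]
width: 0.0121
finger_force: 30.1
```

Run:
```python
from bench import readout,robot
from h import *
o=readout.get_obs();go(o,[.5735,-.2180,.126],1.690)
if o['tool_pos'][2]<.1295: print(robot.close_job())
```

```text
t 20.23 pos [ 0.5728 -0.2187  0.1284] rot [3.1359 0.0038 1.6906] F [-13.7   3.9  29.1] w 0.0121
shift [0.0029 0.0037 0.0122] turn [0.0027 0.0018 0.0003]
the job is handed in; nothing more can be done
None
```

I handed the job in at 20.2 s (no verdict was returned): the hook is shut on the stud, and the module is through the slot, still gripped and held with its faceplate down on the cover at about 29 N.

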